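# Slide the tall polish bottle home into the free bay

## Task

Push the tall narrow bottle across the shelf into the free bay of the low bottle rack, the one with the round rubber pad on its floor, until the bottle rests against the bay's back wall. Push it low down so that it slides along standing upright; do not grip it between the fingers, lift it or let it tip, and leave the jar in the other bay and the other things on the shelf as they are.

Things in the scene. Friction and masses are not known exactly. Their poses are not given: they have to be found in the camera images.
- bottle: tall narrow round bottle, grey plastic, paper label, black cap, 52 mm diameter, 240 mm tall, 0.3 to 0.6 kg, loose, standing left of the rack, before its mouths. Origin: centre of its underside, z along its axis. Pushed above some 35 mm over the shelf it tips rather than slides; lean the tool back some 40 degrees, fingertips leading, to keep the gripper's body off its upper part
- liner: round dark rubber pad, 52 mm diameter and film-thin (it stops nothing), fixed on the floor of the free bay. Origin at its centre on the shelf surface; its x axis points straight into the bay (away from the open mouth), z up. A bottle touching the back wall midway between the bay's side walls stands exactly on the pad
- rack: low plywood rack fixed to the shelf: two bays side by side, no floor or roof, mouths to the robot's left. Origin on the shelf surface (height 0) midway between the bay centres; x points into the bays, y away from the robot. Walls 30 mm high, 8 thick; side walls at y = -84, 0, +84 mm, from x = -45 (mouth) to +26; bays 76 mm wide inside, centred at y = -42, +42; back wall's inner face at x = +26
- jar: the frosted glass jar with a metal twist cap, 66 mm diameter, 90 mm tall, loose, standing in the other bay: leave it. Origin at the centre of its underside
- pad: a round orange plastic polishing pad, 150 mm diameter, 28 mm thick, loose, lying behind the rack's back wall: leave it. Origin at the centre of its underside
- brush: a trim brush with black handle, grey bristles, 190 mm long, 42 mm wide, 20 mm high, loose, lying on the rack's far side from the robot: leave it. Origin under its middle, x along its length
- gauge: a small silver tyre tread gauge, about 95 mm long and 12 mm high with a short cross bar, loose, lying between rack and robot: leave it. Origin under the middle of its bar, x along its length

How it is judged:
By the outcome, as a careful person would: the job done as asked, in the order asked, and still so for the second after the job is handed in, with the robot touching nothing.
It also fails if it takes over 48 s, if anything falls off the work surface, if the arm or the gripper's body presses on something with over 40 N, if the wrist force passes 120 N, or if a joint passes its speed limit or range.

## Robot

A 7-joint arm with a two-finger parallel gripper is mounted at the origin on the work surface. World frame = base frame: x ahead of the robot, y to its left, z up, the work surface at z = 0. Lengths are in m, angles in degrees, forces in N, time in s.
With the tool pointing down it reaches from about 0.425 to 0.875 m from the base axis. Payload 4.7 kg.
Tool frame: the origin (TCP) lies midway between the tips of the shut fingers; the grasp point (between the pads) lies 19 mm behind it; z points along the fingers, x is the direction in which the jaws open and shut, and the axes are right-handed (so a half turn about z gives the same grasp; the last joint's range is limited). The gripper opens to 87 mm and grips with 3 to 60 N. Pads are 19 mm wide; open, the fingers measure 117 mm over their backs; the gripper's body (75 mm by 190 mm) begins 51 mm behind the grasp point.
Start: joints at [69.792, 18.392, -4.016, 83.108, 1.295, 78.541, -3.26], TCP at [0.233, -0.607, 0.223] pointing down, gripper open.
Joint ranges: [-163.93, 163.93], [-17.29, 119.83], [-79.2, 71.16], [3.27, 140.29], [-89.18, 269.18], [5.43, 117.66], [-154.24, 154.24]. Speed limits (degrees/s): [147.25, 147.25, 180, 180, 180, 180, 180].

## Interface

Orientations are given as [roll, pitch, yaw] about the fixed x, y, z axes, in that order (R = Rz(yaw) Ry(pitch) Rx(roll)).
In Python, from cell import telemetry, optics, env gives the robot as it stands.
- The arm moves only by the tool arm_command, never from a script. Its arguments are lists of equal length, an entry for each row: "translation": the shift along the tool's x, y, z in cm, a list of three; "twist": the turn about the tool's z in degrees. In form: {"translation": [[x, y, z], ...], "twist": [twist, ...]}. A call has 1 to 10 rows; each row shifts and turns the pose as measured when the row begins, along the tool's axes as they then stand; what a row does not reach is not made up. A row lasts 1/8 s, in which the tool goes at most 62.5 mm and 10.7 degrees, less where a joint would pass 70% of its speed; a pose out of reach is approached as far as the arm can. A call is refused whole if a number of a shift passes 6.25 or a number of a turn 10.7, either way. A call with a gripper value outside its range is refused whole. "grip" is the opening in per cent of the stroke, from 0 (shut) to 100 (fully open), set as the call begins (left out, the last holds). The fingers move at their own pace and stop on an object; "force" is the grip in N (left out, the last holds). Time passes only in rows, so rows that do not move let the fingers close. It gives the time, the measured TCP pose, the force and the opening at its end, in the units of the state.
- telemetry.get_obs(): the state, without advancing time (a new reading comes with each control period).
- optics.read_camera(name): name is "scene" or "top" or "wrist"; returns a dict with "img" (384x512x3 uint8, blue, green, red), "fx", "fy", "cx", "cy" (pixels), "dist" ([k1, k2, p1, p2, k3] as OpenCV has them; the pictures are not rectified), "extrinsics" (4x4, takes a point from camera to world coordinates); the wrist camera has in their place "hand_eye" (4x4, takes a point from camera to tool coordinates, whose origin is the TCP and whose axes are the tool frame's). Camera axes: x right, y up, looking along -z (the intrinsics and any distortion apply to the point x, -y, -z); pixel columns grow to the right and rows downward; lengths in m; the calibration is good to about 2 mm. A picture is of the moment at which its call begins: read the wrist's pose just before it. There is no depth.
- env.sign_off(): hands the job in, once; it reports no verdict.
The state is a dict: "time_s": time; "qpos": joint angles; "joint_velocities": joint speeds; "effort": joint torques, N m; "tool_pos": TCP position; "tool_rot": TCP orientation; "force": force on the tool from outside, world axes, zero at the start; "wrist_torque": the same for the moment, N m; "grip_width": finger opening in m.
Only numpy, scipy, OpenCV 4.12 (cv2) and the standard library are available. Lean on these libraries where they do the work, as an engineer would, in place of code of your own. Each camera call takes 0.05 s, during which the arm holds its last target. There are 200 camera calls.

## Working session

There is one attempt and no reset: what is moved stays moved. The work goes in short steps, Python scripts to look and compute and a tool call to move; the robot and the scene stay as the last step left them, time stands still between calls to the robot, and variables do not carry over. Pictures are saved under pics/ and viewed, about 8 in all and at most 12, crops included, and the job is handed in when it is done.

Besides the shell and the picture viewer there is one more tool, called as name(argument=value, ...) on one line, values as JSON. arm_command: Moves the arm, as the interface text tells. Its arguments: {"type":"object","properties":{"translation":{"type":"array","items":{"type":"array","items":{"type":"number"}}},"twist":{"type":"array","items":{"type":"number"}},"grip":{"type":"number"},"force":{"type":"number"}},"required":["translation","twist"]}

```bash
mkdir -p pics; python3 - <<'E'
from cell import telemetry, optics
import cv2,json
o=telemetry.get_obs(); print(o)
for n in("scene","top"):
    c=optics.read_camera(n); cv2.imwrite(f"pics/{n}1.png",c["img"]); print(n,{k:(v.tolist() if hasattr(v,'tolist') else v) for k,v in c.items() if k!="img"})
E
```

```text
{'time_s': 0.0, 'qpos': array([69.79264865, 18.43739696, -4.01548906, 83.17583618,  1.29505654,
       78.54133817, -3.25890763]), 'joint_velocities': array([-0.03072821,  0.10336555,  0.05712288,  0.0165672 ,  0.02361602,
       -0.00046533,  0.02265021]), 'effort': array([ 7.74663022e-05, -4.91279590e+01, -4.03926568e-01, -3.12524092e+01,
       -6.40098844e-02,  4.36964817e-02,  1.86325656e-04]), 'tool_pos': array([ 0.23284884, -0.60625676,  0.22147218]), 'tool_rot': array([ 1.79994066e+02,  1.09322660e-01, -6.89818207e+01]), 'force': array([-0.00391488, -0.44368697, -0.02374433]), 'wrist_torque': array([ 0.04624735,  0.02311035, -0.0564742 ]), 'grip_width': 0.08685003015774988}
scene {'fx': 357.2981616814432, 'fy': 357.2981616814432, 'cx': 259.3498450344355, 'cy': 197.20256021289654, 'dist': [-0.021201391527182242, 0.0, 0.0, 0.0, 0.0], 'extrinsics': [[0.036244594869270806, -0.5867006424989052, 0.8089923889840588, 1.1249292602387242], [0.999198293149578, 0.03504897899959698, -0.019347869083089178, -0.0393002899934353], [-0.01700295003030301, 0.8090450699203712, 0.5875006166190886, 0.44736393267760155], [0.0, 0.0, 0.0, 1.0]]}
top {'fx': 382.40558405183117, 'fy': 382.40558405183117, 'cx': 255.90086145561528, 'cy': 188.67052580174476, 'dist': [-0.06831576287978953, 0.0, 0.0, 0.0, 0.0], 'extrinsics': [[-0.01345220131755219, 0.9833164126483603, -0.18140526700201365, 0.46990439449073357], [-0.9994601505925086, -0.01866146289501226, -0.02703991827314437, -0.04592150604207163], [-0.029974083093771035, 0.1809435890518863, 0.9830366076213591, 0.8153301430047704], [0.0, 0.0, 0.0, 1.0]]}
```

View pics/scene1.png

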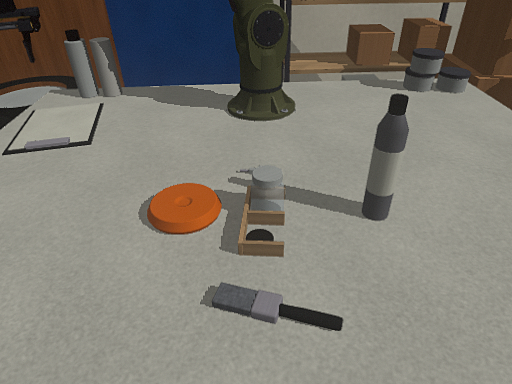

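View pics/top1.png

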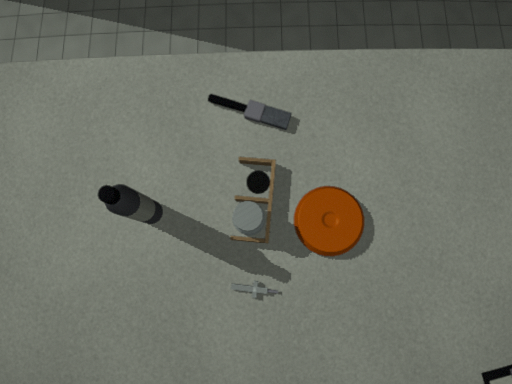

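The scene view shows the bottle's base near (377,217), the liner at (260,237) and the jar at (267,180). In the top view the base is near (152,213), the liner at (258,182), the jar at (249,218), the brush at (250,112) and the gauge at (257,289). I'll enlarge the crops to read these more closely.

```bash
cat > h.py <<'E'
import numpy as np,cv2
def K(c): return np.array([[c["fx"],0,c["cx"]],[0,c["fy"],c["cy"]],[0,0,1]])
def toz(c,uv,z=0,T=None):
    T=np.array(c["extrinsics"]) if T is None else T
    p=cv2.undistortPoints(np.array(uv,float).reshape(-1,1,2),K(c),np.array(c["dist"])).reshape(-1,2)
    d=np.c_[p[:,0],-p[:,1],-np.ones(len(p))]@T[:3,:3].T
    return T[:3,3]+d*((z-T[2,3])/d[:,2])[:,None]
def proj(c,P,T=None):
    T=np.array(c["extrinsics"]) if T is None else T
    q=(np.array(P,float)-T[:3,3])@T[:3,:3]
    return cv2.projectPoints(q*[1,-1,-1],np.zeros(3),np.zeros(3),K(c),np.array(c["dist"]))[0].reshape(-1,2)
E
python3 - <<'E'
import cv2,numpy as np
a=cv2.imread("pics/top1.png")[145:255,90:290]; b=cv2.imread("pics/scene1.png")[150:270,225:425]
cv2.imwrite("pics/crop1.png",np.vstack([cv2.resize(x,None,fx=2.6*1.5/1.5,fy=2.6,interpolation=cv2.INTER_CUBIC) for x in(a,b)]))
E
```

```text
(no output)
```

View pics/crop1.png

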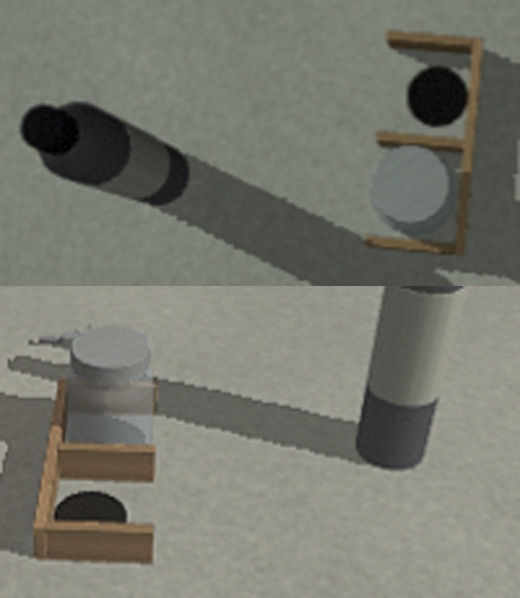

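```bash
cat > m.py <<'E'
from h import *
from cell import optics
from scipy.optimize import least_squares
t=optics.read_camera("top"); s=optics.read_camera("scene")
T=lambda p:np.array(p)/2.6+[90,145]-.3
S=lambda p:(np.array(p)-[0,286])/2.6+[225,150]-.3
L=toz(t,T([[437,96]]))[0];print("liner",L)
m=np.array([[-45,88],[34,88],[-45,-88],[34,-88],[-45,4]])/1e3
W=toz(t,T([[388,32],[482,39],[365,245],[463,253],[377,132]]),.03)[:,:2]
def f(p):
    c,q=np.cos(p[2]),np.sin(p[2]); return (m@np.array([[c,q],[-q,c]])+p[:2]-W).ravel()
r=least_squares(f,[.5,-.1,-1.6]);p=r.x;print("rack",p[:2],np.degrees(p[2]),"res mm",np.round(r.fun*1e3,1))
R=np.array([[np.cos(p[2]),-np.sin(p[2])],[np.sin(p[2]),np.cos(p[2])]])
print("liner from rack",p[:2]+R@[0,.042])
# bottle: silhouette tangency fit: base circle extremes
a=np.linspace(0,2*np.pi,73)
def circ(x,c,z=0): return proj(c,np.c_[x[0]+.026*np.cos(a),x[1]+.026*np.sin(a),0*a+z])
# scene: lowest v 220(crop 468), left/right edges at bottom; top: rightmost u
def g(x):
    cs=circ(x,s);ct=circ(x,t)
    return [cs[:,1].max()-S([[393,468]])[0,1],cs[:,0].min()-S([[357,0]])[0,0],cs[:,0].max()-S([[424,0]])[0,0],ct[:,0].max()-T([[189,0]])[0,0],ct[:,1].max()-T([[0,205]])[0,1]]
r=least_squares(g,[.45,.16],diff_step=1e-3);b=r.x;print("bottle",b,"px res",np.round(r.fun,2))
print("cap proj top",proj(t,[[*b,.24]]),"scene",proj(s,[[*b,.24]]))
print("in rack frame",R.T@(b-p[:2]))
print("brush",toz(t,[[250,112],[209,97],[290,124]],.01)[:,:2],"pad",toz(t,[[329,221]],.02)[:,:2],"gauge",toz(t,[[234,288],[282,292]],.01)[:,:2],"jar",toz(t,T([[411,185]]),.09))
E
python3 m.py
```

```text
liner [ 0.63587588 -0.02778795  0.        ]
rack [ 0.59311557 -0.02362063] -96.10551603965678 res mm [ 1.5  0.9  0.6 -1.  -0.8  0.5 -1.9 -1.   0.6  0.6]
liner from rack [ 0.63487733 -0.02808774]
bottle [0.57278675 0.20508138] px res [ 0.49 -0.28  0.75  0.5   0.55]
cap proj top [[105.48990546 193.54785391]] scene [[400.55217459  95.04240232]]
in rack frame [-0.22524258 -0.04453821]
brush [[ 0.79274763 -0.01293739]
 [ 0.83134208  0.07950716]
 [ 0.76243787 -0.10112875]] pad [[ 0.54550172 -0.17503214]] gauge [[ 0.41158102  0.02410225]
 [ 0.40243212 -0.07432027]] jar [[ 0.55135699 -0.00976836  0.09      ]]
```

The bottle stands at rack-frame (-225,-45) mm and has to reach (0,+42). Its path is diagonal first, then straight in.

Rows only translate and twist, so the lean has to come from reaching past the tool-down workspace. The orientation then drifts and is kept. I'll test this in the free space on the robot's right, after turning tool y to the push azimuth (-96°).

arm_command(translation=[[0,0,-2],[0,0,-2],[0,0,-2],[0,0,0],[0,0,0],[0,0,0]], twist=[-10.5,-10.5,-10.5,-10.5,-10.5,-10.5], grip=46)

```text
time_s: 0.95
tool_pos: [0.2327, -0.6056, 0.2817]
tool_rot: [-179.8, 0.1, -4.4]
force: [0.1, 0.4, -0.5]
grip_width: 0.0416
```

arm_command(translation=[[-6,0,0],[-6,0,0],[-6,0,0],[-6,0,0],[-6,0,0]], twist=[0,0,0,0,0])

```text
time_s: 1.58
tool_pos: [-0.0673, -0.5828, 0.2798]
tool_rot: [-179.6, -0.0, -3.6]
force: [-0.2, -0.9, -0.2]
grip_width: 0.0398
```

arm_command(translation=[[0,6,0],[0,6,0],[0,6,0],[0,6,0],[0,6,0],[0,6,0]], twist=[0,0,0,0,0,0])

```text
time_s: 2.33
tool_pos: [-0.1061, -0.8933, 0.2748]
tool_rot: [179.4, -0.0, -5.0]
force: [-3.6, -2.0, 1.4]
grip_width: 0.0399
```

arm_command(translation=[[0,6,0],[0,6,0],[0,6,0]], twist=[0,0,0])

```text
time_s: 2.7
tool_pos: [-0.0893, -0.9121, 0.2548]
tool_rot: [178.4, 1.9, -2.0]
force: [1.4, -0.6, 1.0]
grip_width: 0.0401
```

```bash
python3 -c "
from cell import telemetry as t
o=t.get_obs();print(o['qpos'].round(1),o['tool_rot'],o['joint_velocities'].round(1))"
```

```text
[ 95.5  64.9 -41.6   5.8  42.  109.1  90.1] [178.3643664    1.88666617  -2.03467436] [   0.6    8.9 -125.2   -9.2  125.    -1.     0.6]
```

arm_command(translation=[[0,1,-6],[0,1,-6],[0,1,-6],[0,1,-6]], twist=[0,0,0,0])

```text
time_s: 3.2
tool_pos: [-0.0693, -0.8626, 0.4069]
tool_rot: [174.3, 1.7, -1.2]
force: [-0.4, -0.1, -0.4]
grip_width: 0.0399
```

```bash
python3 -c "
from cell import telemetry as t
o=t.get_obs();print(o['qpos'].round(1),o['tool_rot'],o['joint_velocities'].round(1))"
```

```text
[ 94.6  56.5 -70.    3.3  69.9 116.6  90.8] [174.33009069   1.69063521  -1.17009087] [ -2.3 -25.4  50.8   0.2 -51.9  12.   -0.9]
```

j6 has reached its limit and the tool is leaning outward as wanted (roll 174). I'll carry on.

arm_command(translation=[[0,2,-6],[0,2,-6],[0,2,-6],[0,2,-6],[0,2,-6]], twist=[0,0,0,0,0])

```text
time_s: 3.82
tool_pos: [-0.0592, -0.8237, 0.503]
tool_rot: [170.2, 2.0, -0.8]
force: [-0.7, -0.3, 0.4]
grip_width: 0.0402
```

```bash
python3 -c "
from cell import telemetry as t
o=t.get_obs();print(o['qpos'].round(1),o['tool_rot'],o['joint_velocities'].round(1))"
```

```text
[ 91.6  49.2  -3.9   3.4   5.8 117.6  91.8] [170.23753295   1.96946117  -0.79237963] [-5.600e+00 -6.600e+00  1.252e+02  1.000e-01 -1.199e+02  0.000e+00
  3.300e+00]
```

arm_command(translation=[[0,0,-6.2],[0,0,-6.2],[0,0,-6.2],[0,0,-6.2],[0,0,-6.2],[0,0,-6.2],[0,0,-6.2],[0,0,-6.2]], twist=[0,0,0,0,0,0,0,0])

```text
time_s: 4.82
tool_pos: [-0.0454, -0.6832, 0.7753]
tool_rot: [149.9, 3.3, -1.6]
force: [-0.2, 0.3, -0.2]
grip_width: 0.0402
```

```bash
python3 -c "
from cell import telemetry as t
o=t.get_obs();print(o['qpos'].round(1),o['tool_rot'],o['joint_velocities'].round(1))"
```

```text
[ 88.   29.3  27.1   3.3 -21.  117.6  92.7] [149.92470308   3.30347057  -1.63500722] [ -4.3 -22.1   3.2  -0.    1.1  -0.    0.2]
```

arm_command(translation=[[0,2.5,-5.5],[0,2.5,-5.5],[0,2.5,-5.5],[0,2.5,-5.5],[0,2.5,-5.5]], twist=[-1,-1,-1,0,0])

```text
time_s: 5.45
tool_pos: [-0.0213, -0.5664, 0.9016]
tool_rot: [138.5, 5.9, 0.4]
force: [0.4, -0.5, 0.2]
grip_width: 0.04
```

```bash
python3 -c "
from cell import telemetry as t
from scipy.spatial.transform import Rotation as R
o=t.get_obs();print(o['qpos'].round(1),o['tool_rot'],o['joint_velocities'].round(1));print(R.from_euler('xyz',o['tool_rot'],degrees=True).as_matrix().round(3))"
```

```text
[ 81.5  18.   37.9   3.3 -25.7 117.6  95.2] [138.49563396   5.86256582   0.36725089] [-14.8 -18.   10.2  -0.1   3.4   0.1  -1.3]
[[ 0.995  0.072 -0.072]
 [ 0.006 -0.748 -0.663]
 [-0.102  0.659 -0.745]]
```

The lean is 41.8° at azimuth -96°, as wanted. Next I'll level the jaw axis (twist about +9°) and carry the tool round to behind the bottle, staying high.

```bash
cat > g.py <<'E'
import sys,numpy as np
from cell import telemetry as t
from scipy.spatial.transform import Rotation as R
def st():
    o=t.get_obs();M=R.from_euler('xyz',o['tool_rot'],degrees=True).as_matrix()
    print(o['qpos'].round(1),o['tool_pos'].round(4),'lean',np.degrees(np.arccos(-M[2,2])).round(1),'az',np.degrees(np.arctan2(M[1,2],M[0,2])).round(1),'x',M[:,0].round(3),'level twist',np.degrees(np.arctan(-M[2,0]/M[2,1])).round(1));return o,M
def go(*ps):
    o,M=st();p=o['tool_pos']
    for q in ps:
        d=np.array(q)-p;print(q,'cm tool',(M.T@d*100).round(2),'len',np.linalg.norm(d).round(3));p=np.array(q)
if __name__=="__main__": go(*[list(map(float,a.split(','))) for a in sys.argv[1:]])
E
```

arm_command(translation=[[0,-3,4]], twist=[9])

```text
time_s: 5.58
tool_pos: [-0.0195, -0.5597, 0.9066]
tool_rot: [136.7, 2.7, -3.4]
force: [0.7, 0.2, 1.3]
grip_width: 0.04
```

```bash
python3 g.py .25,-.52,.6 .5,-.3,.5 .6,0,.5 .6,.33,.4
```

```text
[ 68.8  12.3  40.5  13.9 -15.4 112.2  91.5] [-0.0195 -0.5597  0.9066] lean 43.3 az -96.3 x [ 0.997 -0.059 -0.048] level twist 4.0
[0.25, -0.52, 0.6] cm tool [ 28.1  -24.16  17.57] len 0.41
[0.5, -0.3, 0.5] cm tool [ 24.11 -23.14  -9.61] len 0.348
[0.6, 0.0, 0.5] cm tool [  8.2  -21.97 -21.21] len 0.316
[0.6, 0.33, 0.4] cm tool [ -1.47 -30.9  -15.23] len 0.345
```

arm_command(translation=[[3.1,-2.7,2],[3.1,-2.7,2],[3.1,-2.7,2],[3.1,-2.7,2],[3.1,-2.7,2],[3.1,-2.7,2],[3.1,-2.7,2],[3.1,-2.7,2],[3.1,-2.7,2]], twist=[4,0,0,0,0,0,0,0,0])

```text
time_s: 6.7
tool_pos: [0.2283, -0.5238, 0.6542]
tool_rot: [136.7, -0.4, -5.6]
force: [0.2, -1.5, -0.1]
grip_width: 0.0399
```

```bash
python3 g.py  .5,-.3,.5 .6,0,.5 .6,.33,.4
```

```text
[ 23.5 -13.2  14.2  77.6  38.3  87.9  40.5] [ 0.2283 -0.5238  0.6542] lean 43.3 az -95.1 x [ 0.995 -0.097  0.008] level twist -0.6
[0.5, -0.3, 0.5] cm tool [ 24.76 -28.82  -5.73] len 0.384
[0.6, 0.0, 0.5] cm tool [  7.05 -22.46 -21.11] len 0.316
[0.6, 0.33, 0.4] cm tool [ -3.27 -30.74 -15.28] len 0.345
```

arm_command(translation=[[3.1,-3.6,-0.7],[3.1,-3.6,-0.7],[3.1,-3.6,-0.7],[3.1,-3.6,-0.7],[3.1,-3.6,-0.7],[3.1,-3.6,-0.7],[3.1,-3.6,-0.7],[3.1,-3.6,-0.7]], twist=[0,0,0,0,0,0,0,0])

```text
time_s: 7.7
tool_pos: [0.5058, -0.2943, 0.4907]
tool_rot: [136.9, -0.3, -5.7]
force: [0.8, -0.0, 0.7]
grip_width: 0.0403
```

```bash
python3 g.py  .6,0,.5 .6,.33,.4
```

```text
[10.7  2.7 -9.3 82.5 43.7 96.2 -0.1] [ 0.5058 -0.2943  0.4907] lean 43.1 az -95.4 x [ 0.995 -0.1    0.006] level twist -0.5
[0.6, 0.0, 0.5] cm tool [  6.43 -21.45 -21.31] len 0.309
[0.6, 0.33, 0.4] cm tool [ -3.36 -30.79 -15.16] len 0.345
```

arm_command(translation=[[1.1,-3.6,-3.6],[1.1,-3.6,-3.6],[1.1,-3.6,-3.6],[1.1,-3.6,-3.6],[1.1,-3.6,-3.6],[1.1,-3.6,-3.6]], twist=[0,0,0,0,0,0])

```text
time_s: 8.45
tool_pos: [0.603, 0.0007, 0.4928]
tool_rot: [137.1, 0.5, -5.8]
force: [1.3, -2.1, -2.3]
grip_width: 0.0401
```

```bash
python3 g.py  .61,.31,.43 .61,.31,.12
```

```text
[-20.5  21.5  -5.1  59.7  42.8 117.4 -17.2] [0.603  0.0007 0.4928] lean 42.9 az -96.3 x [ 0.995 -0.101 -0.008] level twist 0.7
[0.61, 0.31, 0.43] cm tool [ -2.37 -26.89 -16.37] len 0.316
[0.61, 0.31, 0.12] cm tool [  0.24 -21.09  22.72] len 0.31
```

arm_command(translation=[[-0.4,-4.5,-2.7],[-0.4,-4.5,-2.7],[-0.4,-4.5,-2.7],[-0.4,-4.5,-2.7],[-0.4,-4.5,-2.7],[-0.4,-4.5,-2.7]], twist=[0.5,0,0,0,0,0])

```text
time_s: 9.2
tool_pos: [0.6016, 0.2653, 0.3927]
tool_rot: [137.9, 0.6, -3.9]
force: [-0.0, -0.6, 0.2]
grip_width: 0.0401
```

```bash
python3 g.py  .6,.31,.12
```

```text
[-67.   51.5  70.   46.9  -6.6 117.6 -10.2] [0.6016 0.2653 0.3927] lean 42.1 az -94.6 x [ 0.998 -0.067 -0.011] level twist 0.9
[0.6, 0.31, 0.12] cm tool [ -0.16 -21.58  17.26] len 0.276
```

arm_command(translation=[[0,-3.6,1.8],[0,-3.6,2],[0,-3.6,3]], twist=[0.5,0,0])

```text
time_s: 9.57
tool_pos: [0.6023, 0.3086, 0.2649]
tool_rot: [138.0, 0.3, -3.5]
force: [0.0, 0.9, 0.7]
grip_width: 0.0399
```

```bash
python3 g.py  .6,.31,.12
```

```text
[-71.   57.1  67.1  54.3 -11.2 109.5 -17.7] [0.6023 0.3086 0.2649] lean 42.0 az -93.8 x [ 0.998 -0.061 -0.004] level twist 0.4
[0.6, 0.31, 0.12] cm tool [-0.18 -9.79 10.68] len 0.145
```

```bash
python3 g.py  .576,.29,.08 .576,.275,.016
```

```text
[-71.   57.1  67.1  54.3 -11.2 109.5 -17.7] [0.6023 0.3086 0.2649] lean 42.0 az -93.8 x [ 0.998 -0.061 -0.004] level twist 0.4
[0.576, 0.29, 0.08] cm tool [ -2.43 -10.88  15.09] len 0.188
[0.576, 0.275, 0.016] cm tool [ 0.12 -3.17  5.76] len 0.066
```

arm_command(translation=[[-0.5,-2.2,3],[-0.5,-2.2,3],[-0.5,-2.2,3],[-0.5,-2.2,3],[-0.5,-2.2,3]], twist=[0,0,0,0,0])

```text
time_s: 10.2
tool_pos: [0.5726, 0.2945, 0.0688]
tool_rot: [138.0, 0.5, -3.2]
force: [-0.8, 0.2, -0.2]
grip_width: 0.04
```

```bash
python3 g.py  .576,.275,.018
python3 - <<'E'
from cell import optics
import cv2,numpy as np
a=optics.read_camera("top")["img"][130:290,20:300];b=optics.read_camera("scene")["img"][60:280,220:500]
cv2.imwrite("pics/c2.png",np.vstack([cv2.resize(x,None,fx=k,fy=k,interpolation=3) for x,k in((a,2),(b,2))])[:760][:, :])
E
python3 -c "
import cv2;a=cv2.imread('pics/c2.png');cv2.imwrite('pics/c2.png',cv2.resize(a,None,fx=.79,fy=.79))"
```

```text
[-77.1  63.3  62.8  71.6 -16.2  92.5 -23.7] [0.5726 0.2945 0.0688] lean 42.0 az -93.8 x [ 0.998 -0.055 -0.009] level twist 0.8
[0.576, 0.275, 0.018] cm tool [ 0.5  -1.97  5.06] len 0.055
```

View pics/c2.png

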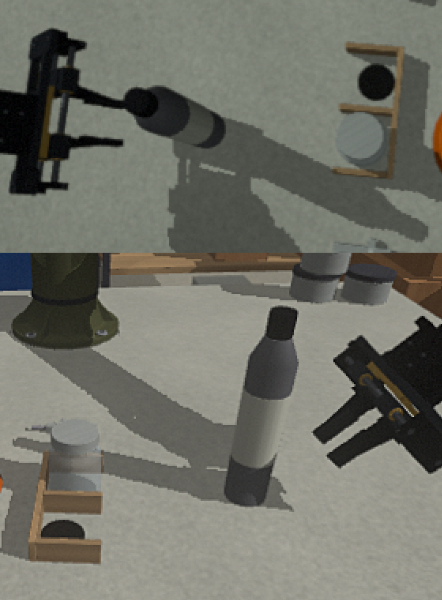

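The fingers are open and leaned back about 42°, and they sit behind the bottle and in line with it (in the top crop, fingers at about (120,95)–(120,142), bottle base about (210,130)). I'll lower them and make contact.

arm_command(translation=[[0.25,-1,2.5],[0.25,-1,2.5],[0,0,0]], twist=[0.8,0,0])

```text
time_s: 10.68
tool_pos: [0.5756, 0.2762, 0.018]
tool_rot: [137.8, 0.2, -3.7]
force: [-0.3, 0.4, 0.8]
grip_width: 0.0396
```

```bash
python3 g.py  .574,.232,.016 .644,.083,.016
```

```text
[-76.6  65.8  61.5  74.3 -17.6  88.  -24.7] [0.5756 0.2762 0.018 ] lean 42.2 az -93.8 x [ 0.998 -0.064 -0.003] level twist 0.3
[0.574, 0.232, 0.016] cm tool [0.13 3.14 3.11] len 0.044
[0.644, 0.083, 0.016] cm tool [ 7.94 10.71  9.66] len 0.165
```

arm_command(translation=[[0,0.6,0.6],[0,0.6,0.6],[0,0.6,0.6],[0,0.6,0.6],[0,0.5,0.5]], twist=[0,0,0,0,0])

```text
time_s: 11.3
tool_pos: [0.5753, 0.2347, 0.0212]
tool_rot: [138.1, -0.1, -3.6]
force: [0.3, -0.2, -0.6]
grip_width: 0.0399
```

```bash
python3 g.py .644,.083,.016
```

```text
[-77.2  63.9  62.6  79.8 -16.6  84.1 -22.5] [0.5753 0.2347 0.0212] lean 41.9 az -93.4 x [ 0.998 -0.062  0.002] level twist -0.2
[0.644, 0.083, 0.016] cm tool [ 7.8  10.59 10.23] len 0.167
```

arm_command(translation=[[0,0.4,0.9],[0.3,0.6,0.72],[0.45,0.6,0.68],[0.5,0.6,0.68],[0.5,0.6,0.68],[0.5,0.6,0.68],[0.5,0.6,0.68]], twist=[0,0,0,0,0,0,0])

```text
time_s: 12.18
tool_pos: [0.5971, 0.1783, 0.0136]
tool_rot: [138.6, 0.1, -3.1]
force: [-2.9, 5.5, 7.7]
grip_width: 0.0399
```

```bash
python3 g.py .644,.083,.016; python3 - <<'E'
from cell import optics
import cv2,numpy as np
a=optics.read_camera("top")["img"][130:290,40:300];b=optics.read_camera("scene")["img"][80:280,220:480]
cv2.imwrite("pics/c3.png",np.vstack([cv2.resize(x,None,fx=k,fy=k,interpolation=3) for x,k in((a,1.65),(b,1.65))]))
E
```

```text
[-74.3  63.1  62.9  83.3 -16.   79.2 -18.5] [0.5971 0.1783 0.0136] lean 41.4 az -93.3 x [ 0.999 -0.054 -0.002] level twist 0.2
[0.644, 0.083, 0.016] cm tool [5.2  7.11 5.94] len 0.106
```

View pics/c3.png

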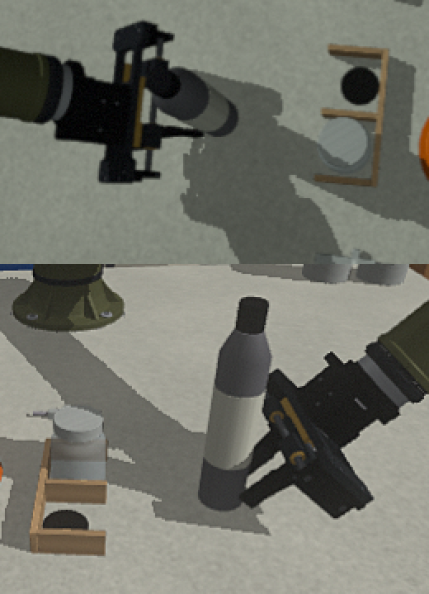

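The bottle is sliding upright, cradled by both fingertips. I'll continue the diagonal push and raise the tips slightly.

arm_command(translation=[[0.5,0.75,0.5],[0.55,0.7,0.6],[0.55,0.7,0.6],[0.55,0.65,0.65],[0.55,0.65,0.65],[0.55,0.65,0.65]], twist=[0,0,0,0,0,0])

```text
time_s: 13.02
tool_pos: [0.6275, 0.1207, 0.0135]
tool_rot: [138.6, 0.2, -3.1]
force: [-3.4, 4.9, 5.4]
grip_width: 0.0396
```

```bash
python3 g.py .644,.083,.017
```

```text
[-69.8  63.   63.3  84.1 -15.2  75.6 -14.6] [0.6275 0.1207 0.0135] lean 41.4 az -93.3 x [ 0.999 -0.053 -0.004] level twist 0.4
[0.644, 0.083, 0.017] cm tool [1.85 2.99 2.16] len 0.041
```

arm_command(translation=[[0.5,0.75,0.5],[0.5,0.75,0.5],[0.5,0.7,0.55],[0.4,0.7,0.55],[0,0,0]], twist=[0,0,0,0,0])

```text
time_s: 13.65
tool_pos: [0.6455, 0.0779, 0.0159]
tool_rot: [138.5, 0.3, -3.2]
force: [0.3, 0.3, -0.7]
grip_width: 0.0402
```

```bash
python3 g.py .644,.083,.017; python3 - <<'E'
from cell import optics
import cv2,numpy as np
a=optics.read_camera("top")["img"][140:260,100:300];b=optics.read_camera("scene")["img"][150:270,225:425]
cv2.imwrite("pics/c4.png",np.vstack([cv2.resize(x,None,fx=2.5,fy=2.5,interpolation=3) for x in(a,b)]))
E
```

```text
[-66.6  62.8  63.6  84.7 -14.6  73.4 -12. ] [0.6455 0.0779 0.0159] lean 41.5 az -93.5 x [ 0.998 -0.057 -0.005] level twist 0.4
[0.644, 0.083, 0.017] cm tool [-0.18 -0.3  -0.42] len 0.005
```

View pics/c4.png

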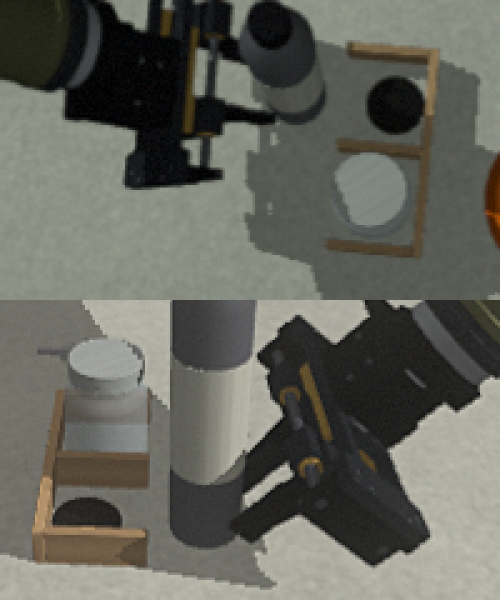

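```bash
cat > b.py <<'E'
from h import *
from cell import optics
from scipy.optimize import least_squares
t=optics.read_camera("top"); s=optics.read_camera("scene")
def fit(vmaxS,uminS,umaxS,umaxT,vmaxT):
    a=np.linspace(0,2*np.pi,361)
    C=lambda x,c:proj(c,np.c_[x[0]+.026*np.cos(a),x[1]+.026*np.sin(a),0*a])
    def g(x):
        cs=C(x,s);ct=C(x,t)
        return [cs[:,1].max()-vmaxS,cs[:,0].min()-uminS,cs[:,0].max()-umaxS,ct[:,0].max()-umaxT,ct[:,1].max()-vmaxT]
    r=least_squares(g,[.6,.05],diff_step=1e-3);b=r.x
    th=np.radians(-96.1);R=np.array([[np.cos(th),-np.sin(th)],[np.sin(th),np.cos(th)]])
    print("bottle",b,"res",r.fun.round(1),"rack mm",(R.T@(b-[.5931,-.0236])*1e3).round(1))
E
python3 -c "
from b import *
fit(248.6,292.7,322.4,230.1,189.3)"
```

```text
bottle [0.64515158 0.05861257] res [ 0.8  0.5 -0.5 -0.   0.6] rack mm [-87.3  43. ]
```

The bottle stands at rack (-87,43) mm, lined up with the bay centre (y = 42), and it is upright. I'll back off, narrow the fingers to about 30 mm so they fit the bay, then push straight in.

arm_command(translation=[[0,-0.7,-0.6],[0,-0.7,-0.6],[0,0,0],[0,0,0]], twist=[0,0,0,0], grip=34)

```text
time_s: 14.35
tool_pos: [0.6468, 0.1011, 0.0154]
tool_rot: [138.6, 0.3, -3.0]
force: [0.3, -0.3, 0.2]
grip_width: 0.0297
```

```bash
cat > r.py <<'E'
from g import *
th=np.radians(-96.1);A=np.array([[np.cos(th),-np.sin(th)],[np.sin(th),np.cos(th)]])
o,M=st();print("TCP rack mm",(A.T@(o['tool_pos'][:2]-[.5931,-.0236])*1e3).round(1),'z',o['tool_pos'][2].round(4),o['force'].round(1))
def to(x,y,z):
    w=np.r_[np.array([.5931,-.0236])+A@[x/1e3,y/1e3],z/1e3]-o['tool_pos'];print('cm tool',(M.T@w*100).round(2))
if len(sys.argv)>3: to(*map(float,sys.argv[1:4]))
E
python3 r.py -28 42 16
```

```text
[-67.2  63.4  63.2  82.8 -14.9  75.  -13.1] [0.6468 0.1011 0.0154] lean 41.4 az -93.3 x [ 0.999 -0.052 -0.005] level twist 0.4
TCP rack mm [-129.7   40.1] z 0.0154 [ 0.3 -0.3  0.2]
cm tool [-0.37  7.66  6.69]
```

arm_command(translation=[[0.2,0.5,0.45],[-0.04,0.6,0.53],[-0.04,0.6,0.53],[-0.04,0.6,0.53],[-0.04,0.6,0.53],[-0.04,0.6,0.53],[-0.04,0.6,0.53],[-0.04,0.6,0.53]], twist=[0,0,0,0,0,0,0,0])

```text
time_s: 15.35
tool_pos: [0.6432, 0.0362, 0.0152]
tool_rot: [138.8, 0.2, -2.8]
force: [0.6, 2.6, 1.2]
grip_width: 0.0296
```

```bash
python3 r.py -28 42 16; python3 - <<'E'
from cell import optics
import cv2,numpy as np
a=optics.read_camera("top")["img"][140:260,130:300];b=optics.read_camera("scene")["img"][150:270,225:395]
cv2.imwrite("pics/c5.png",np.vstack([cv2.resize(x,None,fx=2.5,fy=2.5,interpolation=3) for x in(a,b)]))
E
```

```text
[-65.6  61.4  64.2  88.4 -13.9  69.5  -9.5] [0.6432 0.0362 0.0152] lean 41.2 az -93.1 x [ 0.999 -0.05  -0.003] level twist 0.3
TCP rack mm [-64.8  43.5] z 0.0152 [0.6 2.6 1.2]
cm tool [-0.36  2.8   2.35]
```

View pics/c5.png

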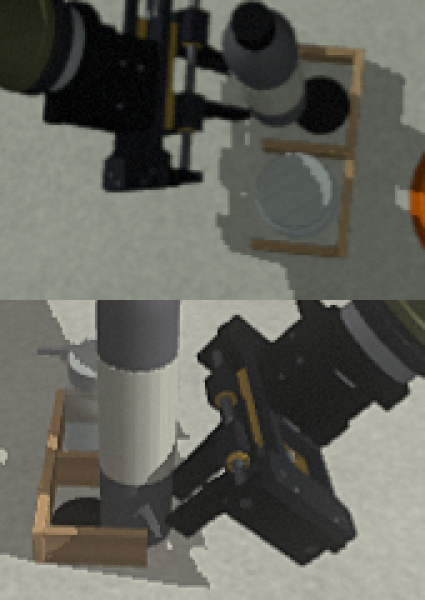

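The bottle is upright and entering the mouth, in line with the liner. The jar hasn't moved. I'll go slower now, watching the force.

arm_command(translation=[[-0.08,0.6,0.5],[-0.08,0.6,0.5],[-0.06,0.5,0.43],[-0.05,0.4,0.35]], twist=[0,0,0,0])

```text
time_s: 15.95
tool_pos: [0.6382, 0.0061, 0.0153]
tool_rot: [138.7, 0.2, -2.9]
force: [-0.6, 1.6, -0.4]
grip_width: 0.0294
```

```bash
python3 r.py -28 42 16;python3 - <<'E'
from cell import optics
import cv2,numpy as np
a=optics.read_camera("top")["img"][140:260,130:300];b=optics.read_camera("scene")["img"][150:270,225:395]
cv2.imwrite("pics/c6.png",np.vstack([cv2.resize(x,None,fx=2.5,fy=2.5,interpolation=3) for x in(a,b)]))
E
```

```text
[-64.8  60.6  64.6  91.  -13.4  67.   -8. ] [0.6382 0.0061 0.0153] lean 41.3 az -93.2 x [ 0.999 -0.051 -0.004] level twist 0.4
TCP rack mm [-34.3  41.7] z 0.0153 [-0.6  1.6 -0.4]
cm tool [-0.    0.52  0.37]
```

View pics/c6.png

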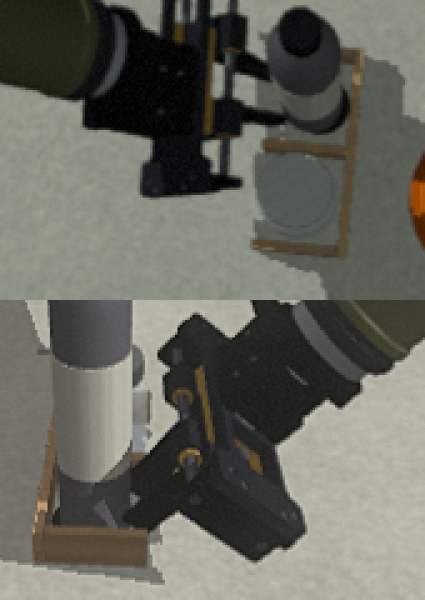

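There are a few mm left, since some of the liner still shows on the wall side. I'll take small steps until contact.

arm_command(translation=[[0,0.23,0.2],[0,0.23,0.2],[0,0,0]], twist=[0,0,0])

```text
time_s: 16.42
tool_pos: [0.6378, -0.0005, 0.0155]
tool_rot: [138.7, 0.2, -3.0]
force: [0.1, 0.6, -0.8]
grip_width: 0.0295
```

arm_command(translation=[[0,0.15,0.13]], twist=[0])

```text
time_s: 16.55
tool_pos: [0.6378, -0.002, 0.0154]
tool_rot: [138.7, 0.2, -2.9]
force: [0.3, 4.2, 0.5]
grip_width: 0.0298
```

```bash
python3 r.py -28 42 16
```

```text
[-64.5  60.3  64.7  91.5 -13.3  66.4  -7.5] [ 0.6378 -0.002   0.0154] lean 41.3 az -93.2 x [ 0.999 -0.051 -0.004] level twist 0.4
TCP rack mm [-26.2  42.2] z 0.0154 [0.3 4.2 0.5]
cm tool [-0.01 -0.1  -0.16]
```

Force rose to 4.2 N. I need to tell sliding from wall contact, so I'll nudge on one small row at a time.

arm_command(translation=[[0,0.15,0.13]], twist=[0])

```text
time_s: 16.68
tool_pos: [0.6381, -0.0025, 0.0151]
tool_rot: [138.8, 0.2, -2.9]
force: [-0.7, 6.8, 2.2]
grip_width: 0.0291
```

arm_command(translation=[[0,0.15,0.13]], twist=[0])

```text
time_s: 16.8
tool_pos: [0.6383, -0.0024, 0.015]
tool_rot: [138.9, 0.2, -2.8]
force: [-1.7, 7.4, 3.7]
grip_width: 0.0296
```

arm_command(translation=[[0,0.3,0.26]], twist=[0])

```text
time_s: 16.92
tool_pos: [0.6385, -0.0029, 0.0149]
tool_rot: [139.2, 0.3, -2.7]
force: [-3.1, 14.0, 7.5]
grip_width: 0.0296
```

arm_command(translation=[[0,0,0],[0,-0.5,-0.45],[0,-1,-0.9],[0,-2,-1.8],[0,-2,-2.5],[0,-2,-2.5],[0,-2,-2.5],[0,0,0]], twist=[0,0,0,0,0,0,0,0])

```text
time_s: 17.92
tool_pos: [0.6454, 0.1435, 0.0342]
tool_rot: [138.8, 0.3, -2.7]
force: [-0.2, -0.4, -0.2]
grip_width: 0.0297
```

```bash
python3 r.py;python3 - <<'E'
from cell import optics
import cv2,numpy as np
T=optics.read_camera("top")["img"];S=optics.read_camera("scene")["img"]
a=T[80:310,130:380];b=S[60:340,140:390]
cv2.imwrite("pics/c7.png",np.hstack([cv2.resize(x,(400,int(x.shape[0]*1.6)),interpolation=3)[:368] if i==0 else cv2.resize(x,(400,448),interpolation=3)[:368*1][-368:] for i,x in enumerate((a,b[50:280]))]))
cv2.imwrite("pics/c8.png",np.vstack([cv2.resize(x,None,fx=3,fy=3,interpolation=3) for x in(T[140:230,200:320],S[170:270,225:345])]))
E
```

```text
[-68.5  63.   63.2  79.3 -14.8  79.2 -14.7] [0.6454 0.1435 0.0342] lean 41.2 az -93.0 x [ 0.999 -0.047 -0.004] level twist 0.4
TCP rack mm [-171.7   34.2] z 0.0342 [-0.2 -0.4 -0.2]
```

View pics/c8.png

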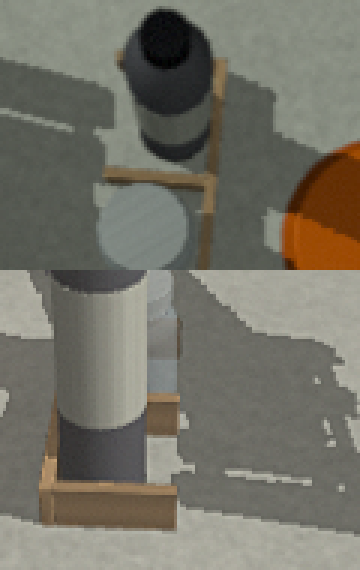

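View pics/c7.png

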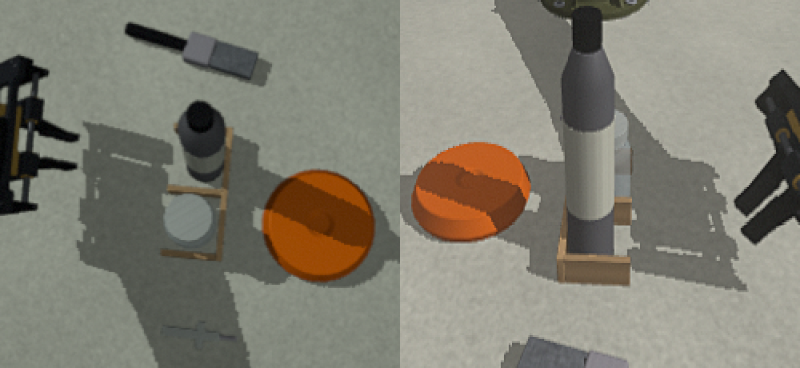

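```bash
python3 -c "
from cell import env,telemetry
print(telemetry.get_obs()['force'].round(1)); print(env.sign_off())"
```

```text
[-0.6 -0.9  0.6]
the job is handed in; nothing more can be done
None
```

The bottle is standing upright in the free bay against its back wall, and I've handed the job in at about 18 s of the 48 s allowed.

- **Lean:** Moves can't tilt the tool directly, so I got the lean (about 42°) by reaching to the edge of the arm's range. I then carried the tool round, high up, to behind the bottle.
- **Push:** Both open fingertips pushed the bottle low down, tips about 15 mm above the shelf: first diagonally into line with the bay, then straight in. It was never gripped or lifted.
- **Contact:** At the back wall the push force rose to 14 N and the bottle stopped moving. I then backed the tool off about 15 cm, where it reads no load.

**Last checks:** The final top and scene pictures show the bottle covering the liner, its base within about 1 pixel of where the liner was. The jar, polishing pad, brush and gauge look undisturbed. No check failed.

The final position rests on the pictures and the stall. Position estimates were good to only 1–3 mm, so I could not confirm wall contact more closely than that after the tool withdrew.

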